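Swing the vial reader over the red-capped vial and take a reading

TASK

On the bench stands a small vial reader with four vials in its nests. Gently push its swing arm round with a fingertip, without gripping it, until the blue reading head is centred over the vial with the red cap; only then press the green button on top of the pivot all the way down and let it come up again. Leave the head over that vial, all four vials standing in their nests and the other things on the bench where they are.

Things in the scene. Friction and masses are not known exactly. Their poses are not given: they have to be found in the camera images.
- vial_reader: Vial reader: fixed white base plate, 145 x 224 x 10 mm, with a pivot column 36 mm across. Origin on the bench, exactly below the pivot of the swing arm; z up; its -x axis points roughly to the robot (within 0.2 rad) and is the arm's middle direction. Four nests, one vial in each, lie 100 mm from the pivot, at arm joint values -1.222, -0.436, +0.436 and +1.222 rad.
- nest_0 (a point): Centre of the floor of a vial nest, a fixed black ring 35 mm across whose rim is 20 mm above the bench; this point is 10 mm above the bench. The head is over it at arm joint value -1.222 rad.
- nest_1 (a point): Centre of the floor of a vial nest, a fixed black ring 35 mm across whose rim is 20 mm above the bench; this point is 10 mm above the bench. The head is over it at arm joint value -0.436 rad.
- nest_2 (a point): Centre of the floor of a vial nest, a fixed black ring 35 mm across whose rim is 20 mm above the bench; this point is 10 mm above the bench. The head is over it at arm joint value +0.436 rad.
- nest_3 (a point): Centre of the floor of a vial nest, a fixed black ring 35 mm across whose rim is 20 mm above the bench; this point is 10 mm above the bench. The head is over it at arm joint value +1.222 rad.
- reader_arm (a joint): Angle of the swing arm in rad about the reader's vertical pivot: 0 along the reader's -x (towards the robot), growing counterclockwise seen from above (positive is towards the robot's right). Stops at -1.5 and +1.5. Starts near 0, between the two middle nests. No spring: stiff friction (about 0.12 N m, so 2 N at 60 mm from the pivot) holds it where it is left.
- reader_head (a point): Centre of the underside of the blue reading head (26 mm across, 84 to 116 mm above the bench) at the arm's end, 100 mm from the pivot, 8 mm above the vial caps. The arm is a level grey bar 12 mm wide, its sides 91 to 115 mm above the bench, free to push on from 22 to 87 mm from the pivot. The collar on the pivot is 44 mm across, top 116 mm above the bench.
- read_button (a joint): Travel of the green read button in m: 0 up, 0.006 fully down; a spring (5 N at the bottom) raises it again.
- read_button_top (a point): Centre of the top face of the green button (24 mm across, pressed straight down), on the pivot axis above the arm's collar, 138 mm above the bench; it is the highest thing on the reader. Pressing it does not turn the arm.
- vial_red: The glass sample vial with the RED cap, 25 mm across, 65 mm tall, upright and loose in one of the four nests. Origin at the centre of its bottom, 10 mm above the bench; its cap's top is 75 mm above the bench.
- vial_blue: Like it, with a BLUE cap, in another nest.
- vial_white_a: Like it, with a WHITE cap, in another nest.
- vial_white_b: Like it, with another WHITE cap, in another nest.
- amber_bottle: Bystander: amber bottle with a black cap, 60 mm across, 123 mm tall, to the right of the reader. Origin at the centre of its bottom.
- stopper: Bystander: red-brown rubber stopper, 36 mm across, 26 mm tall, behind the reader. Origin at the centre of its underside.
Not all that is in view belongs to the job. What is shaped like the vial_blue but pink is not meant. Leave any turquoise look-alike of the vial_white_a alone.

How it is judged:
By the outcome, as a careful person would: the job done as asked, in the order asked, and still so for the second after the job is handed in, with the robot touching nothing.
It also fails if it takes over 42 s, if anything falls off the work surface, if the arm or the gripper's body presses on something with over 40 N, if the wrist force passes 120 N, or if a joint passes its speed limit or range.

ROBOT

A 7-joint arm with a two-finger parallel gripper is mounted at the origin on the work surface; the furniture and walls round the work are solid. World frame = base frame: x ahead of the robot, y to its left, z up, the work surface at z = 0. Lengths are in m, angles in rad, forces in N, time in s.
With the tool pointing down it reaches from about 0.4 to 0.85 m from the base axis. Payload 10.4 kg.
Tool frame: the origin (TCP) lies at the very end of the fingers, on their centre line; the grasp point (between the pads) lies 19 mm behind it; z points along the fingers, y is the direction in which the jaws open and shut (so a half turn about z gives the same grasp; the last joint's range is limited). The gripper opens to 85 mm and grips with 20 to 120 N. Pads are 22 mm wide; open, the fingers measure 114 mm over their backs; the gripper's body (76 mm by 85 mm) begins 54 mm behind the grasp point. The pads swing forward as they close: fully open they stand 13 mm farther back than shut.
Start: joints at [1.234, 0.332, -0.065, 1.46, 0.022, 1.35, -0.088], TCP at [0.193, -0.594, 0.231] pointing down, gripper open.
Joint ranges: [-2.6, 2.6], [-0.5, 2.12], [-1.47, 1.34], [0.16, 2.42], [-1.27, 4.41], [0.06, 2.06], [-2.6, 2.6]. Speed limits (rad/s): [2.22, 2.22, 2.79, 2.79, 3.14, 3.14, 3.14].

INTERFACE

Orientations are given as a unit quaternion [w, x, y, z].
In Python, from workcell import ctrl gives the robot as it stands.
- The arm moves only by the shell command python3 -m jog 'ROWS'. ROWS is JSON, a list of rows, each a list of 5 numbers: the shift along the tool's x, y, z as a fraction of full scale, then the turn about the tool's z as a fraction of full scale, then the opening, from 0 (shut) to 1 (fully open). A call has 1 to 5 rows; each row shifts and turns the commanded pose from where the row before left it, along the tool's axes as they then stand; what a row does not reach is not made up. Full scale, the value 1, is 20 mm for a shift and 5 degrees for a turn. A row lasts 1/10 s, in which the tool goes at most 50 mm and 8.59 degrees, less where a joint would pass 70% of its speed; a pose out of reach is approached as far as the arm can. A call with a number of a shift or a turn outside -1 to 1 is refused whole. A call with a gripper value outside its range is refused whole. The fingers move at their own pace and stop on an object; the grip force is fixed at half the most. Time passes only in rows, so rows that do not move let the fingers close. It gives the time, the measured TCP pose, the force and the opening at its end, in the units of the state.
- ctrl.sense(): the state, without advancing time (a new reading comes with each control period).
- ctrl.grab_frame(name): name is "side" or "top" or "wrist"; returns the picture (480x640x3 uint8, blue, green, red); there is no depth.
- ctrl.camera_model(name): a dict with "intrinsics" (3x3 intrinsics, pixels), "view" (4x4, takes a point from world to camera coordinates). Camera axes: x right, y down, z forward; pixel columns grow to the right and rows downward; lengths in m; the calibration is good to about 2 mm. A picture is of the moment at which its call begins: read the wrist's pose just before it. camera_model takes no time and is no camera call; for the wrist camera it gives the pose at the moment of the call.
- ctrl.hand_in(): hands the job in, once; it reports no verdict.
The state is a dict: "time": time; "q": joint angles; "joint_velocities": joint speeds; "effort": joint torques, N m; "eef_pos": TCP position; "eef_rot": TCP orientation; "wrist_force": force on the tool from outside, world axes, zero at the start; "moment": the same for the moment, N m; "finger_gap": finger opening in m.
Only numpy, scipy, OpenCV 4.12 (cv2) and the standard library are available. Lean on these libraries where they do the work, as an engineer would, in place of code of your own. Each camera call takes 0.05 s, during which the arm holds its last target.

## Working session

There is one attempt and no reset: what is moved stays moved. The work goes in short steps, Python scripts to look and compute and a shell command to move; the robot and the scene stay as the last step left them, time stands still between calls to the robot, and variables do not carry over. Pictures are saved under pics/ and viewed, and the job is handed in when it is done.

```bash
mkdir -p pics; ls; python3 - <<'E'
from workcell import ctrl
import cv2,numpy as np
np.set_printoptions(precision=4,suppress=True)
s=ctrl.sense();print({k:np.round(v,3) for k,v in s.items()})
for n in("side","top"):
    cv2.imwrite(f"pics/{n}0.png",ctrl.grab_frame(n))
    m=ctrl.camera_model(n);print(n,np.array(m["intrinsics"]),np.array(m["view"]))
E
```

```text
pics
{'time': np.float64(0.0), 'q': array([ 1.234,  0.333, -0.065,  1.461,  0.022,  1.35 , -0.089]), 'joint_velocities': array([-0.   , -0.001,  0.001, -0.   , -0.   ,  0.001,  0.002]), 'effort': array([  0.   , -62.546,   0.049, -39.161,   0.016,   0.01 ,  -0.   ]), 'eef_pos': array([ 0.193, -0.594,  0.23 ]), 'eef_rot': array([-0.001,  0.988,  0.156, -0.   ]), 'wrist_force': array([-1.025, -0.511,  0.127]), 'moment': array([-0.008, -0.   ,  0.03 ]), 'finger_gap': np.float64(0.086)}
side [[541.4629   0.     327.287 ]
 [  0.     541.4629 234.1256]
 [  0.       0.       1.    ]] [[-0.5874  0.809   0.0215  0.4968]
 [ 0.5386  0.4107 -0.7357 -0.0988]
 [-0.604  -0.4206 -0.6769  1.2746]
 [ 0.      0.      0.      1.    ]]
top [[538.904    0.     321.9332]
 [  0.     538.904  244.7163]
 [  0.       0.       1.    ]] [[ 0.0079 -0.9999  0.0112 -0.2303]
 [-0.9982 -0.0086 -0.06    0.5112]
 [ 0.0601 -0.0107 -0.9981  1.0364]
 [ 0.      0.      0.      1.    ]]
```

View pics/top0.png

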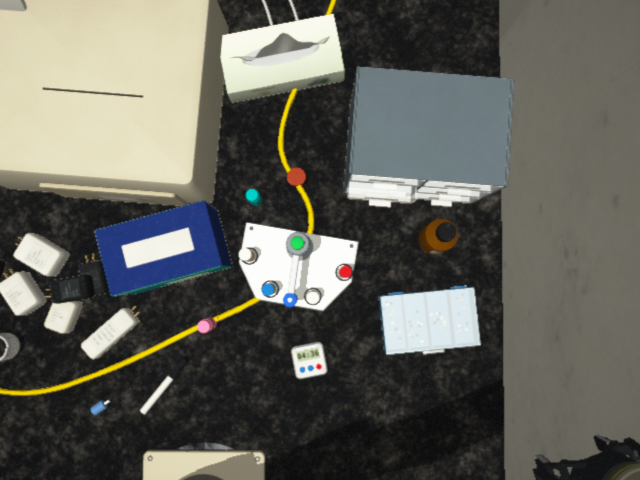

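View pics/side0.png

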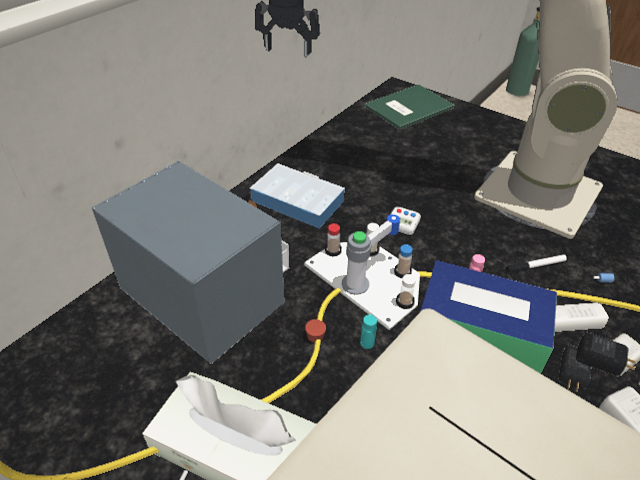

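Top view: red cap at (345,271) at the reader's far right; green button (297,243); head (290,299). Red look-alikes are the stopper (296,176) and the timer's red button (319,366). The turquoise (252,196) and pink (206,326) vials are outside the reader.

```bash
cat > h.py <<'E'
import cv2,numpy as np
from workcell import ctrl
np.set_printoptions(precision=4,suppress=True)
def ray(n,uv,m=None):
    m=m or ctrl.camera_model(n);K=np.array(m["intrinsics"]);V=np.array(m["view"])
    d=V[:3,:3].T@np.linalg.solve(K,[uv[0],uv[1],1.]);return -V[:3,:3].T@V[:3,3],d
def onz(n,uv,z,m=None):
    c,d=ray(n,uv,m);return c+d*(z-c[2])/d[2]
def tri(n1,p1,n2,p2):
    c1,d1=ray(n1,p1);c2,d2=ray(n2,p2)
    s=np.linalg.lstsq(np.c_[d1,-d2],c2-c1,rcond=None)[0]
    a,b=c1+s[0]*d1,c2+s[1]*d2;return (a+b)/2,np.linalg.norm(a-b)
H={'green':((50,90),120),'red':((0,8),150),'blue':((100,125),150)}
def blobs(im,c,box,smin=None):
    hsv=cv2.cvtColor(im,cv2.COLOR_BGR2HSV);(a,b),s=H[c]
    m=((hsv[...,0]>=a)&(hsv[...,0]<=b)&(hsv[...,1]>=s)&(hsv[...,2]>60))
    if c=='red': m|=(hsv[...,0]>174)&(hsv[...,1]>s)&(hsv[...,2]>60)
    k=np.zeros_like(m);x0,y0,x1,y1=box;k[y0:y1,x0:x1]=1
    n,l,st,ce=cv2.connectedComponentsWithStats((m&k).astype(np.uint8))
    return [(ce[i],st[i]) for i in range(1,n) if st[i,4]>20]
E
python3 - <<'E'
from h import *
t=cv2.imread("pics/top0.png");s=cv2.imread("pics/side0.png")
for c in H:
    print(c);
    for ce,st in blobs(t,c,(235,215,365,315)): print(' top',ce,st)
    for ce,st in blobs(s,c,(310,205,430,330)): print(' side',ce,st)
cr=lambda im,b:cv2.resize(im[b[1]:b[3],b[0]:b[2]],(390,330),interpolation=cv2.INTER_CUBIC)
cv2.imwrite("pics/crop0.png",np.hstack([cr(t,(235,210,365,320)),cr(s,(305,215,435,325))]))
# heights of obstacles: cabinet, amber, box
print('cab',tri('top',(348,190),'side',(281,222)),tri('top',(357,68),'side',(212,215)))
E
```

```text
green
 top [296.9545 242.6667] [291 237  13  13 132]
 side [358.8258 236.5682] [353 231  13  12 132]
 side [369.206  322.5779] [362 315  15  15 199]
red
 top [345.5221 271.2566] [340 266  12  11 113]
 side [333.547  228.5726] [328 223  12  12 117]
 side [317.1736 325.1074] [310 320  16  10 121]
blue
 top [267.3636 289.1727] [262 284  12  12 110]
 top [289.7317 300.1789] [284 294  13  14 123]
 side [393.662  223.9789] [387 215  13  20 142]
 side [405.5965 249.7105] [400 244  12  12 114]
cab (array([ 0.5986, -0.2723,  0.1784]), np.float64(0.012623506011292982)) (array([ 0.7525, -0.2704,  0.3013]), np.float64(0.0041429846068397076))
```

View pics/crop0.png

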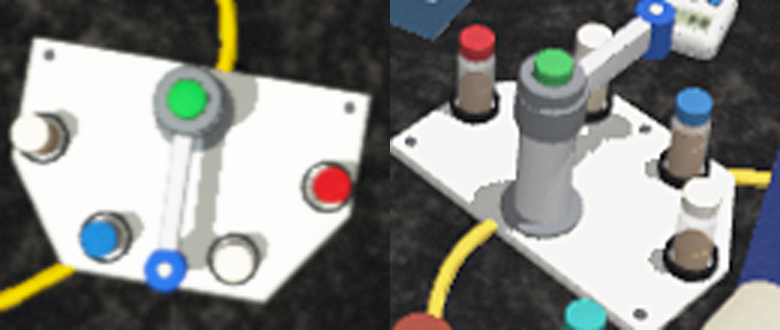

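The crop shows the red cap in the rightmost nest, which is nest_3 (+1.222). White is next to it, blue is on the left-middle, and white is far left. The head stands between blue and white.

```bash
python3 - <<'E'
from h import *
print('tri btn',tri('top',(297,242.7),'side',(358.8,235.5)))
print('tri red',tri('top',(345.5,271.3),'side',(333.5,228)))
print('tri blue',tri('top',(267.4,289.2),'side',(405.6,249)))
B=onz('top',(296.95,242.67),.138);R=onz('top',(345.5,271.26),.075);L=onz('top',(267.36,289.17),.075);Hd=onz('top',(289.7,300.2),.116)
W=[onz('top',p,.075) for p in((247,255.5),(313,296.5))]
Bs=onz('side',(358.8,235.5),.138)
print(B,Bs,R,L,Hd)
def ang(p): d=(p-B)[:2];return np.arctan2(d[1],d[0]),np.hypot(*d)
for n,p,j in(('red',R,1.222),('blue',L,-.436),('head',Hd,0),('w0',W[0],-1.222),('w2',W[1],.436)):
    a,r=ang(p);print(n,r,'yaw est',(a-j-np.pi+np.pi)%(2*np.pi)-np.pi)
# obstacles
print('cab front',onz('top',(350,190),.28),onz('top',(505,188),.28),'amber',onz('top',(440,235),.123))
E
```

```text
tri btn (array([ 0.5087, -0.1808,  0.134 ]), np.float64(0.0017121399253519297))
tri red (array([ 0.4602, -0.2684,  0.0694]), np.float64(0.0027612225085924956))
tri blue (array([ 0.4264, -0.1248,  0.0701]), np.float64(0.0018961776466247585))
[ 0.5089 -0.1816  0.138 ] [ 0.512  -0.1779  0.138 ] [ 0.461  -0.2693  0.075 ] [ 0.427 -0.126  0.075] [ 0.4089 -0.1692  0.116 ]
red 0.09991460059896339 yaw est -0.151855008610859
blue 0.09900463479887779 yaw est -0.16017037869602513
head 0.10077720092659272 yaw est -0.12372714981242439
w0 0.0960832912314384 yaw est -0.13440375174677932
w2 0.09881116987286062 yaw est -0.14616846930953376
cab front [ 0.5784 -0.264   0.28  ] [ 0.5836 -0.4935  0.28  ] amber [ 0.5256 -0.4329  0.123 ]
```

```bash
python3 -m jog '[[0,0,0,-1,0],[0,0,0,-1,0],[0,0,0,-1,0],[0,0,0,-1,0],[0,0,0,-1,0]]'; python3 -m jog '[[0,0,0,-1,0],[0,0,0,-1,0],[0,0,0,-1,0],[0,0,0,-1,0],[0,0,0,-1,0]]';python3 -m jog '[[0,0,0,-1,0],[0,0,0,-1,0],[0,0,0,-1,0],[0,0,0,0,0]]'
cat >> h.py <<'E'
def go(x,y,z):
    from scipy.spatial.transform import Rotation as Ro
    s=ctrl.sense();w,a,b,c=s["eef_rot"];R=Ro.from_quat([a,b,c,w]).as_matrix()
    d=R.T@(np.array([x,y,z])-s["eef_pos"])
    print('t',round(s["time"],2),'pos',s["eef_pos"],'yaw',np.degrees(np.arctan2(R[1,0],R[0,0])),'tilt',R[:,2],'rows total',d/.02,'F',s["wrist_force"],'gap',s["finger_gap"],'q',np.array(s["q"]))
E
python3 -c "
from h import *
go(.448,-.13,.231)"
```

```text
time: 0.6
eef_pos: [0.1928, -0.5943, 0.2308]
eef_rot: [-0.0, 0.93, 0.368, 0.0]
wrist_force: [0.1, 0.7, 0.9]
finger_gap: 0.0123
time: 1.1
eef_pos: [0.1929, -0.5943, 0.2308]
eef_rot: [-0.0, 0.828, 0.561, 0.0]
wrist_force: [0.5, 0.5, 0.9]
finger_gap: 0.0002
time: 1.5
eef_pos: [0.1928, -0.5943, 0.2309]
eef_rot: [-0.0, 0.749, 0.663, 0.0]
wrist_force: [0.2, 0.2, 0.4]
finger_gap: 0.0
t 1.5 pos [ 0.1928 -0.5943  0.2309] yaw 83.05334309157979 tilt [-0.0002  0.0008 -1.    ] rows total [24.5888  9.8592  0.0085] F [0.2232 0.1516 0.4284] gap 1.540568671343095e-05 q [ 1.3531  0.3419 -0.2174  1.4532  0.0739  1.3553  1.0108]
```

```bash
for i in 1; do python3 -m jog '[[1,0.4,0,0,0],[1,0.4,0,0,0],[1,0.4,0,0,0],[1,0.4,0,0,0],[1,0.4,0,0,0]]'; python3 -m jog '[[1,0.4,0,0,0],[1,0.4,0,0,0],[1,0.4,0,0,0],[1,0.4,0,0,0],[1,0.4,0,0,0]]'; done
python3 -c "
from h import *
go(.448,-.13,.231)"
```

```text
time: 2.0
eef_pos: [0.2452, -0.4992, 0.2311]
eef_rot: [-0.0, 0.75, 0.661, 0.0]
wrist_force: [0.7, 0.5, 0.4]
finger_gap: 0.0003
time: 2.5
eef_pos: [0.2971, -0.4048, 0.2312]
eef_rot: [-0.0, 0.75, 0.661, 0.0]
wrist_force: [0.1, -0.0, -0.3]
finger_gap: 0.0002
t 2.5 pos [ 0.2971 -0.4048  0.2312] yaw 82.81016697140686 tilt [-0.      0.0001 -1.    ] rows total [14.5788  5.7661  0.0115] F [ 0.1453 -0.0318 -0.2678] gap 0.00019674829775319998 q [ 1.1857  0.0823 -0.3555  1.7629  0.0296  1.3018  0.698 ]
```

```bash
python3 -m jog '[[1,0.4,0,0,0],[1,0.4,0,0,0],[1,0.4,0,0,0],[1,0.4,0,0,0],[1,0.4,0,0,0]]'; python3 -m jog '[[1,0.4,0,0,0],[1,0.4,0,0,0],[1,0.4,0,0,0],[1,0.4,0,0,0],[1,0.4,0,0,0]]'; python3 -m jog '[[1,0.4,0,0,0],[1,0.4,0,0,0],[1,0.4,0,0,0],[1,0.4,0,0,0],[0,0,0,0,0]]'
python3 - <<'E'
from h import *
go(.448,-.13,.231)
for n in("side","top","wrist"): cv2.imwrite(f"pics/{n}1.png",ctrl.grab_frame(n))
m=ctrl.camera_model("wrist");print(np.array(m["intrinsics"]),np.array(m["view"]))
s=cv2.imread("pics/side1.png");cv2.imwrite("pics/s1c.png",cv2.resize(s[100:330,280:480],(690,600)[:2]))
E
```

```text
time: 3.0
eef_pos: [0.349, -0.3105, 0.2312]
eef_rot: [-0.0, 0.75, 0.661, -0.0]
wrist_force: [-0.4, -1.0, -0.3]
finger_gap: -0.0001
time: 3.5
eef_pos: [0.4009, -0.2162, 0.2313]
eef_rot: [0.0, 0.75, 0.661, -0.0]
wrist_force: [-0.4, -0.1, 0.7]
finger_gap: -0.0002
time: 4.0
eef_pos: [0.4432, -0.1388, 0.2314]
eef_rot: [-0.0, 0.749, 0.663, 0.0]
wrist_force: [-1.0, 0.1, -0.3]
finger_gap: -0.0001
t 4.0 pos [ 0.4432 -0.1388  0.2314] yaw 83.06421551756526 tilt [ 0.0006  0.0007 -1.    ] rows total [0.4639 0.1846 0.0202] F [-1.0337  0.1188 -0.3107] gap -0.000149417383956644 q [ 0.8791  0.0112 -0.6681  1.835   0.0064  1.2974  0.0882]
[[353.2555   0.     323.2987]
 [  0.     353.2555 238.8076]
 [  0.       0.       1.    ]] [[ 0.9922 -0.1245 -0.0006 -0.4561]
 [-0.1202 -0.9587  0.2579 -0.1175]
 [-0.0327 -0.2559 -0.9662  0.3556]
 [ 0.      0.      0.      1.    ]]
```

View pics/s1c.png

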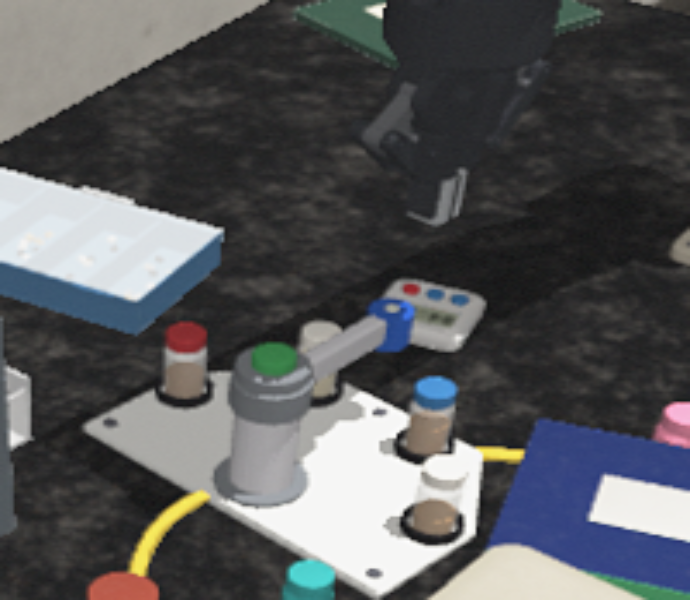

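View pics/wrist1.png

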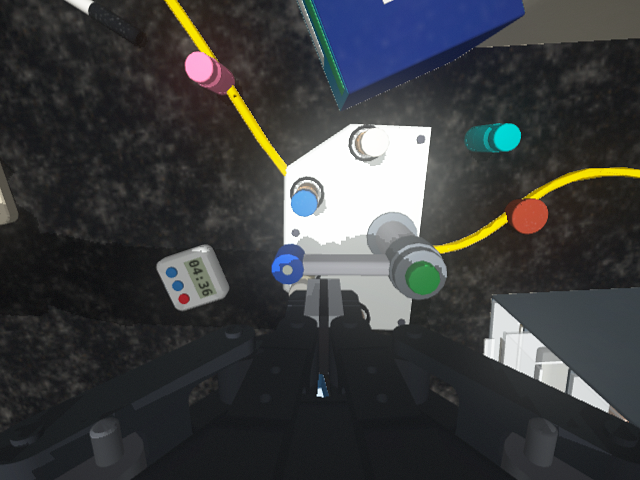

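View pics/top1.png

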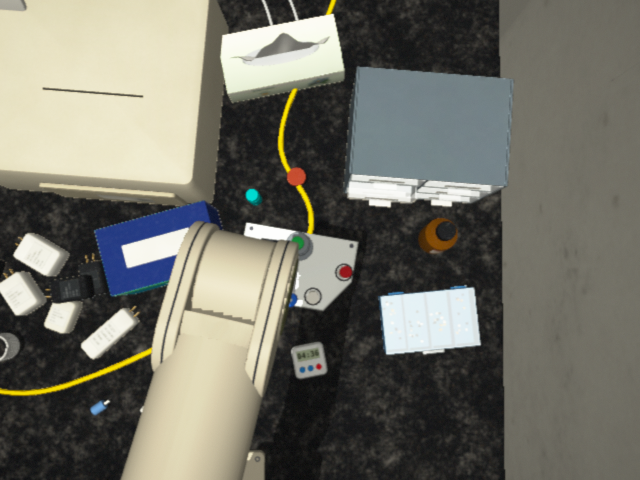

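Wrist view: bar level from collar (418,270) to head (288,265), button (424,279), blue cap (305,203). The fingertips at (323,290) project onto the bar, so I'll re-measure with this camera and then go down beside the bar.

```bash
python3 - <<'E'
from h import *
im=cv2.imread("pics/wrist1.png")
for c in('green','blue'):
    for ce,st in blobs(im,c,(270,170,450,300)):print(c,ce,st)
B=onz('wrist',(425,279),.138);L=onz('wrist',(304.5,202.5),.075);Hd=onz('wrist',(288,269),.116)
print(B,L,Hd)
b=B[:2]
for p in(L,Hd):
    d=p[:2]-b;print(np.degrees(np.arctan2(d[1],d[0])),np.hypot(*d))
b=np.array([.509,-.181]);f=np.radians(172.9);u=np.array([np.cos(f),np.sin(f)]);p=np.array([-u[1],u[0]])
print(b+.066*u-.04*p)
go(*(b+.066*u-.04*p),.1)
E
```

```text
green [423.719  278.8109] [408 262  32  33 751]
blue [294.1556 205.8222] [291 195  13  21  45]
blue [285.5017 268.9108] [271 254  32  30 572]
[ 0.5102 -0.1792  0.138 ] [ 0.428  -0.1237  0.075 ] [ 0.4113 -0.1672  0.116 ]
145.99162528163953 0.09911504213710212
173.08603099814198 0.09965992074676262
[ 0.4485 -0.1331]
t 4.15 pos [ 0.4418 -0.1421  0.2312] yaw 82.87386925899807 tilt [-0.0004 -0.0002 -1.    ] rows total [0.4885 0.2765 6.5578] F [-0.1572 -0.6488 -0.3393] gap -0.00015110477305183524 q [ 0.8819  0.0108 -0.6639  1.8357  0.0072  1.2977  0.0917]
```

```bash
python3 -m jog '[[0.5,0.3,0,0,0],[0,0,1,0,0],[0,0,1,0,0],[0,0,1,0,0],[0,0,1,0,0]]'; python3 -m jog '[[0,0,1,0,0],[0,0,1,0,0],[0,0,0.65,0,0],[0,0,0,0,0]]'
python3 - <<'E'
from h import *
go(.4485,-.133,.098)
for n in("side","wrist"): cv2.imwrite(f"pics/{n}2.png",ctrl.grab_frame(n))
s=cv2.imread("pics/side2.png");cv2.imwrite("pics/s2c.png",cv2.resize(s[180:330,300:440],(560,600)))
E
```

```text
time: 4.65
eef_pos: [0.4495, -0.1324, 0.1506]
eef_rot: [0.0, 0.75, 0.662, 0.0]
wrist_force: [0.6, -0.2, -0.2]
finger_gap: 0.0002
time: 5.05
eef_pos: [0.4485, -0.132, 0.0969]
eef_rot: [-0.001, 0.749, 0.662, -0.0]
wrist_force: [-0.7, -0.6, 0.7]
finger_gap: -0.0002
t 5.05 pos [ 0.4485 -0.132   0.0969] yaw 82.94967306646103 tilt [-0.0025  0.0013 -1.    ] rows total [-0.0477  0.0078 -0.0561] F [-0.662  -0.6094  0.6881] gap -0.00020305751811268007 q [ 0.8286  0.1773 -0.6809  1.9888  0.1295  1.0209 -0.0359]
```

View pics/s2c.png

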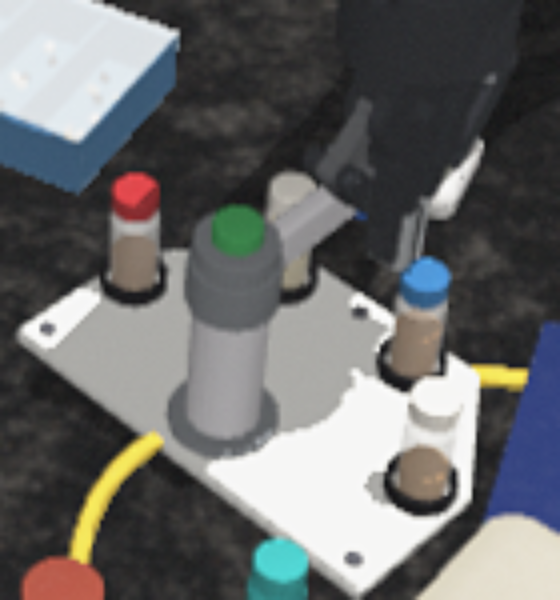

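View pics/wrist2.png

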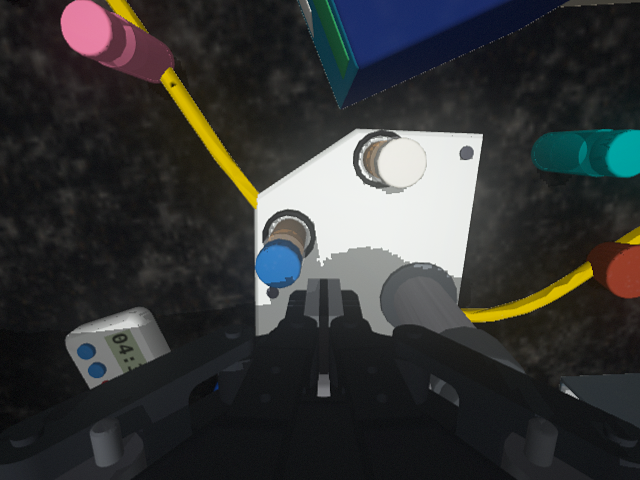

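```bash
python3 -m jog '[[-0.3,0,0,0,0],[-0.3,0,0,0,0],[-0.2,0,0,0,0],[-0.15,0,0,0,0],[-0.1,0,0,0,0]]'; python3 -m jog '[[-0.1,0,0,0,0],[-0.1,0,0,0,0],[-0.1,0,0,0,0]]'
python3 - <<'E'
from h import *
go(.4495,-.132,.098)
E
```

```text
time: 5.65
eef_pos: [0.4468, -0.1537, 0.0984]
eef_rot: [0.0, 0.749, 0.662, 0.0]
wrist_force: [0.3, 1.7, 0.6]
finger_gap: 0.0004
time: 5.95
eef_pos: [0.446, -0.1589, 0.0983]
eef_rot: [-0.0, 0.749, 0.663, -0.0]
wrist_force: [-1.9, 1.7, 2.3]
finger_gap: 0.0
t 5.95 pos [ 0.446  -0.1589  0.0983] yaw 83.00771696866663 tilt [-0.0003  0.0003 -1.    ] rows total [1.3559 0.0115 0.0136] F [-1.9229  1.7257  2.3149] gap 1.2543598677795064e-05 q [ 0.8623  0.1842 -0.6595  1.9763  0.1315  1.0234  0.0202]
```

```bash
python3 -m jog '[[-0.144,0.003,0,-0.5,0],[-0.144,0.003,0,-0.5,0],[-0.144,0.003,0,-0.5,0],[-0.144,0.003,0,-0.5,0],[-0.144,0.003,0,-0.5,0]]'
python3 - <<'E'
from h import *
go(.4495,-.132,.098)
for n in("side","top"): cv2.imwrite(f"pics/{n}3.png",ctrl.grab_frame(n))
s=cv2.imread("pics/side3.png");t=cv2.imread("pics/top3.png");cv2.imwrite("pics/s3c.png",np.hstack([cv2.resize(s[190:310,310:430],(400,400)),cv2.resize(t[210:330,240:360],(400,400))]))
E
```

```text
time: 6.45
eef_pos: [0.4451, -0.1734, 0.0979]
eef_rot: [-0.001, 0.672, 0.741, -0.0]
wrist_force: [-3.1, 1.1, -0.2]
finger_gap: -0.0001
t 6.45 pos [ 0.4451 -0.1734  0.0979] yaw 95.5885391393782 tilt [-0.0016  0.0005 -1.    ] rows total [ 2.0411  0.4217 -0.0058] F [-3.0628  1.1104 -0.1812] gap -9.227131534416521e-05 q [ 0.8993  0.1979 -0.6711  1.9649  0.1433  1.0272  0.2607]
```

View pics/s3c.png

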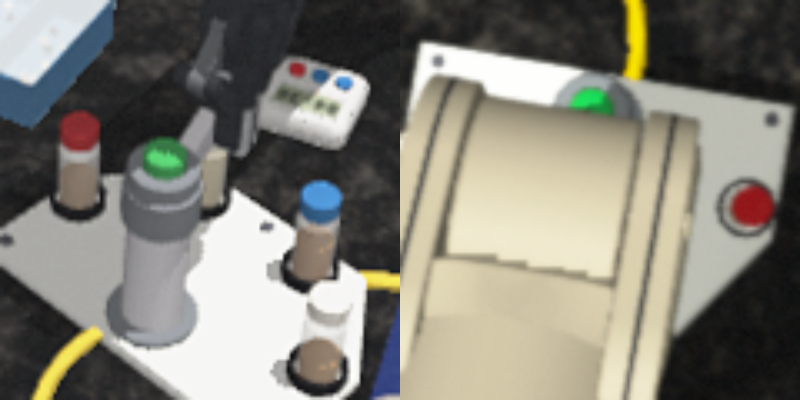

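```bash
python3 -m jog '[[-0.144,0.003,0,-0.5,0],[-0.144,0.003,0,-0.5,0],[-0.144,0.003,0,-0.5,0],[-0.144,0.003,0,-0.5,0],[-0.144,0.003,0,-0.5,0]]'; python3 -m jog '[[-0.144,0.003,0,-0.5,0],[-0.144,0.003,0,-0.5,0],[-0.144,0.003,0,-0.5,0],[-0.144,0.003,0,-0.5,0],[-0.144,0.003,0,-0.5,0]]'
python3 - <<'E'
from h import *
go(.4495,-.132,.098)
for n in("side","top","wrist"): cv2.imwrite(f"pics/{n}4.png",ctrl.grab_frame(n))
s=cv2.imread("pics/side4.png");t=cv2.imread("pics/top4.png");cv2.imwrite("pics/s4c.png",np.hstack([cv2.resize(s[190:310,310:430],(400,400)),cv2.resize(t[210:330,240:360],(400,400))]))
E
```

```text
time: 7.05
eef_pos: [0.4481, -0.1875, 0.0979]
eef_rot: [-0.001, 0.588, 0.809, -0.0]
wrist_force: [-3.3, 1.8, -2.2]
finger_gap: 0.0001
time: 7.55
eef_pos: [0.4538, -0.2009, 0.0979]
eef_rot: [-0.001, 0.496, 0.868, -0.0]
wrist_force: [-3.1, 0.9, 0.0]
finger_gap: -0.0002
t 7.55 pos [ 0.4538 -0.2009  0.0979] yaw 120.48620592299618 tilt [-0.0017  0.0001 -1.    ] rows total [ 3.0777  1.5604 -0.0049] F [-3.1096  0.8972  0.0269] gap -0.0002419598801629644 q [ 0.9604  0.2477 -0.7014  1.919   0.1849  1.041   0.7119]
```

View pics/s4c.png

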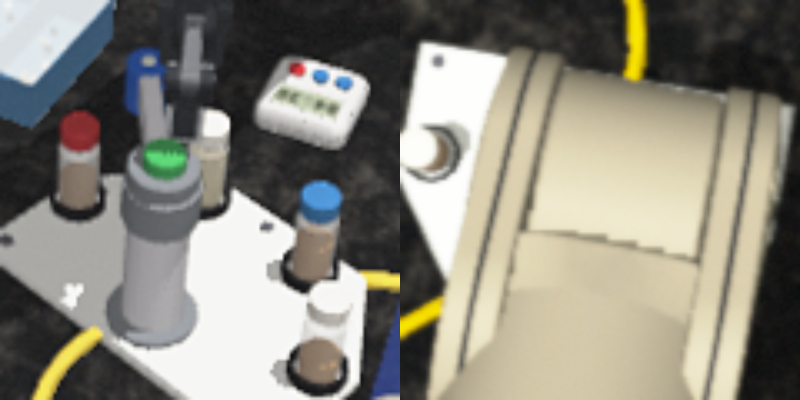

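View pics/wrist4.png

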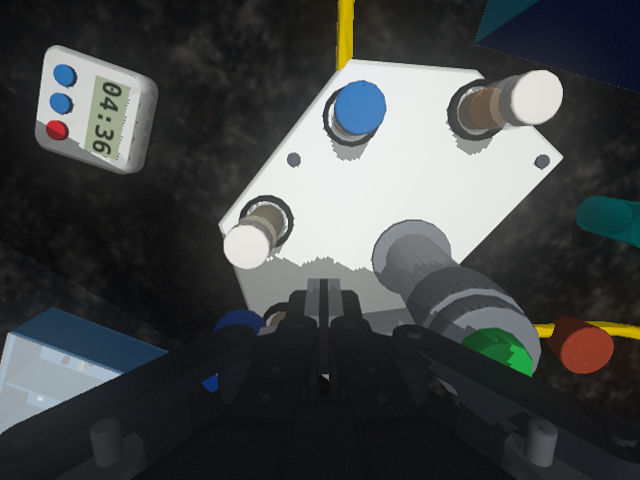

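```bash
cat >> h.py <<'E'
PB=np.array([.5095,-.180])
def head(fn):
    s=cv2.imread(fn)
    for ce,st in blobs(s,'blue',(320,190,400,260)):
        p=onz('side',(st[0]+st[2]/2-.5,st[1]+st[3]/2-.5),.1);d=p[:2]-PB
        print('head',ce,st,p,'phi',np.degrees(np.arctan2(d[1],d[0]))%360,np.hypot(*d))
E
python3 - <<'E'
from h import *
s=cv2.imread("pics/side0.png");
p=onz('side',(393,224.5),.1);d=p[:2]-PB;print(p,np.degrees(np.arctan2(d[1],d[0]))%360,np.hypot(*d))
head("pics/side4.png")
r=onz('side',(333.5,228),.072);d=r[:2]-PB;print('red',r,np.degrees(np.arctan2(d[1],d[0]))%360,np.hypot(*d))
E
```

```text
[ 0.4112 -0.164   0.1   ] 170.7812752892322 0.09959517095610115
head [351.4375 211.9271] [347 204  13  20  96] [ 0.4307 -0.2425  0.1   ] phi 218.40448695447992 0.10053007724173071
red [ 0.462  -0.2655  0.072 ] 240.95868308295763 0.09783128176444714
```

```bash
python3 -m jog '[[-0.14,0,0,-0.8,0],[-0.14,0,0,-0.8,0],[-0.14,0,0,-0.8,0],[-0.14,0,0,-0.8,0],[-0.1,0,0,-0.8,0]]'
python3 - <<'E'
from h import *
go(.4495,-.132,.098)
for n in("side",): cv2.imwrite(f"pics/{n}5.png",ctrl.grab_frame(n))
head("pics/side5.png")
s=cv2.imread("pics/side5.png");cv2.imwrite("pics/s5c.png",cv2.resize(s[190:310,310:430],(600,600)))
E
```

```text
time: 8.2
eef_pos: [0.4622, -0.2113, 0.0981]
eef_rot: [-0.001, 0.338, 0.941, -0.0]
wrist_force: [-3.6, 0.3, -0.6]
finger_gap: -0.0
t 8.2 pos [ 0.4622 -0.2113  0.0981] yaw 140.50405251107938 tilt [-0.0011 -0.0002 -1.    ] rows total [3.0095 2.6558 0.004 ] F [-3.5998  0.2644 -0.6116] gap -6.353966362237939e-06 q [ 0.9993  0.2837 -0.741   1.8888  0.2199  1.0525  1.0496]
head [340.5938 213.6953] [336 205  14  21 128] [ 0.4468 -0.2561  0.1   ] phi 230.48914751834525 0.09860679492564338
```

View pics/s5c.png

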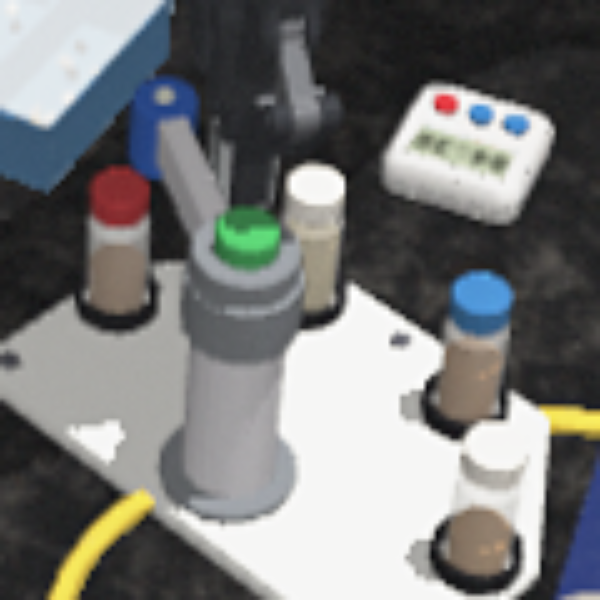

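```bash
python3 -m jog '[[-0.1,0,0,-0.5,0],[-0.1,0,0,-0.5,0],[-0.1,0,0,-0.5,0],[-0.1,0,0,-0.5,0],[0,0,0,0,0]]'
python3 - <<'E'
from h import *
go(.4495,-.132,.098)
for n in("side",): cv2.imwrite(f"pics/{n}6.png",ctrl.grab_frame(n))
head("pics/side6.png")
s=cv2.imread("pics/side6.png");cv2.imwrite("pics/s6c.png",cv2.resize(s[190:310,310:430],(600,600)))
E
```

```text
time: 8.75
eef_pos: [0.4693, -0.216, 0.0983]
eef_rot: [0.0, 0.256, 0.967, -0.0]
wrist_force: [-1.5, 0.1, -1.0]
finger_gap: 0.0
t 8.75 pos [ 0.4693 -0.216   0.0983] yaw 150.35362488989915 tilt [ 0.0003 -0.0003 -1.    ] rows total [2.9358 3.1603 0.0156] F [-1.536   0.1293 -0.9771] gap 2.3728478764574762e-05 q [ 1.0147  0.3075 -0.7623  1.8681  0.2422  1.0601  1.2097]
head [332.8438 215.8438] [328 208  14  19 128] [ 0.461  -0.2649  0.1   ] phi 240.2508261012277 0.09781721967515866
```

View pics/s6c.png

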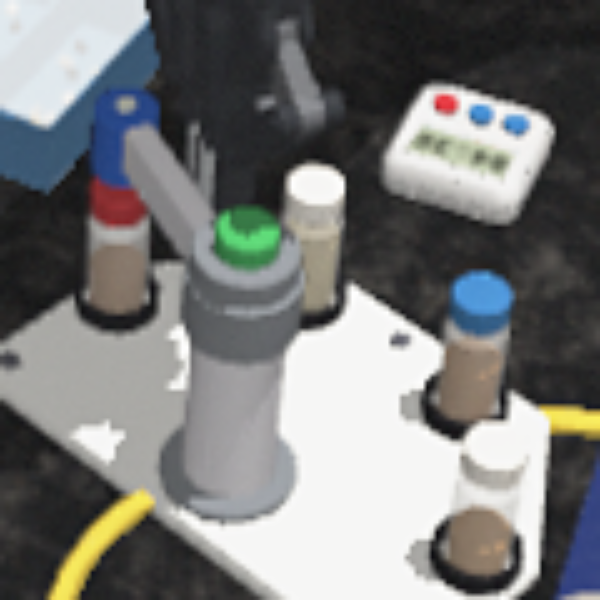

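```bash
python3 -m jog '[[0.5,0,0,0,0],[1,0,0,0,0],[1,0,-1,0,0],[1,0,-1,0,0],[1,0,-1,0,0]]';python3 -m jog '[[1,0,-1,0,0],[0,0,-1,0,0],[0,0,-1,0,0],[0,0,-1,0,0],[0,0,0,0,0]]'
python3 - <<'E'
from h import *
go(.4495,-.132,.098)
m=ctrl.camera_model("wrist");import json
json.dump({k:np.array(v).tolist() for k,v in m.items() if k in("intrinsics","view")},open("m7.json","w"))
for n in("wrist","top","side"): cv2.imwrite(f"pics/{n}7.png",ctrl.grab_frame(n))
head("pics/side7.png")
E
```

```text
time: 9.3
eef_pos: [0.3901, -0.1704, 0.1588]
eef_rot: [0.0, 0.255, 0.967, -0.0]
wrist_force: [-0.3, -0.8, 0.1]
finger_gap: -0.0001
time: 9.8
eef_pos: [0.3745, -0.1615, 0.2406]
eef_rot: [0.002, 0.255, 0.967, -0.001]
wrist_force: [0.2, -0.0, 0.1]
finger_gap: -0.0003
t 9.8 pos [ 0.3745 -0.1615  0.2406] yaw 150.41267291241735 tilt [ 0.0038 -0.0034 -1.    ] rows total [-2.4952  3.1415  7.1381] F [ 0.1915 -0.0494  0.127 ] gap -0.0002566650629779189 q [ 1.1694 -0.1669 -0.7746  1.9389 -0.1186  1.3194  1.4852]
head [332.8516 215.7734] [328 208  14  19 128] [ 0.461  -0.2649  0.1   ] phi 240.2508261012277 0.09781721967515866
```

View pics/wrist7.png

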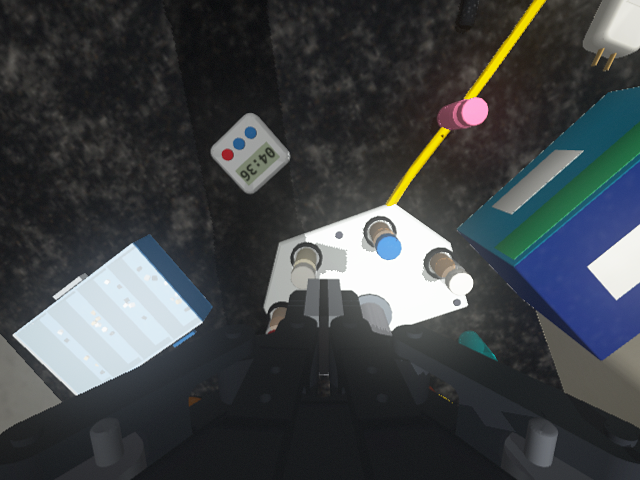

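View pics/top7.png

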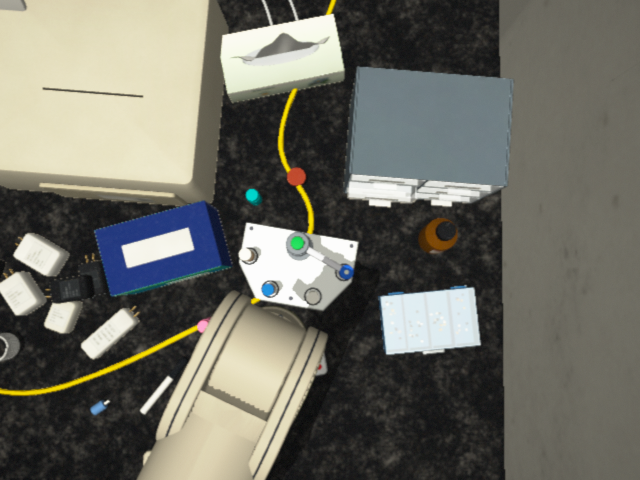

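```bash
python3 - <<'E'
from h import *
t=cv2.imread("pics/top7.png")
cv2.imwrite("pics/t7c.png",cv2.resize(t[225:290,285:365],(800,600),interpolation=cv2.INTER_NEAREST))
B=onz('top',(296.95,242.67),.138)
for c in('green','blue','red'):
  for ce,st in blobs(t,c,(285,215,365,315)):
    mid=(st[0]+st[2]/2-.5,st[1]+st[3]/2-.5);print(c,ce,mid,st)
    for uv in (ce,mid):
        p=onz('top',uv,{'green':.138,'blue':.116,'red':.075}[c]);d=p[:2]-B[:2];print('  ',p,np.degrees(np.arctan2(d[1],d[0]))%360,np.hypot(*d))
R=onz('top',(345.5,271.26),.075);d=(R-B)[:2];print('red',np.degrees(np.arctan2(d[1],d[0]))%360)
# nest angles from base plate: holes top0 at z=.010
E
```

```text
green [296.9545 242.6667] (np.float64(297.0), np.float64(243.0)) [291 237  13  13 132]
   [ 0.5089 -0.1816  0.138 ] 306.8575224697069 9.734395354338863e-06
   [ 0.5084 -0.1817  0.138 ] 189.20412253281503 0.0005780321867907033
blue [346.4297 271.8281] (np.float64(346.5), np.float64(272.0)) [340 265  14  15 128]
   [ 0.4595 -0.2687  0.116 ] 240.42021367039808 0.10009563934257118
   [ 0.4592 -0.2688  0.116 ] 240.30571031619496 0.10035424692636362
red 241.31479147366161
```

View pics/t7c.png

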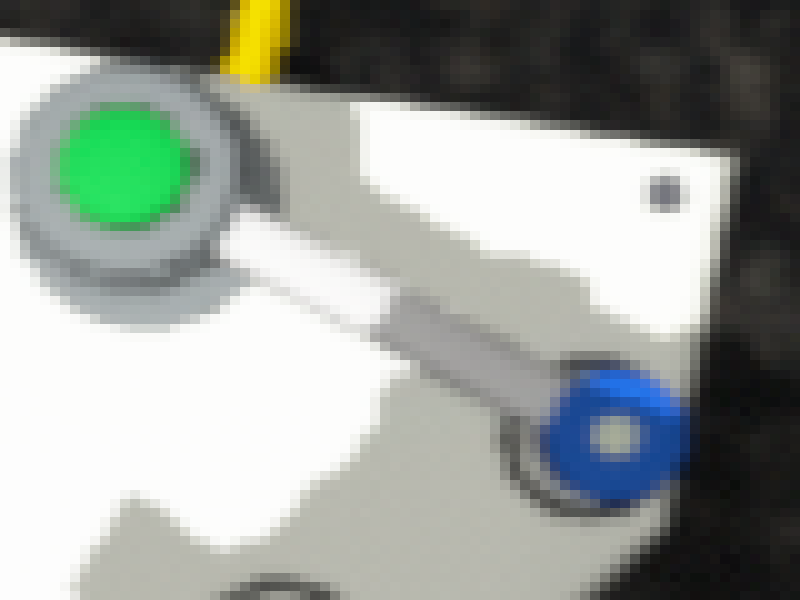

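Top view: button (297,243), head (346.4,271.8). Both cameras put the head 0.7–1° (1.2–1.6 mm) short of the red vial, so I'll go back and nudge it a little.

```bash
python3 -m jog '[[0,0,1,0,0],[0,0,1,0,0],[0,0,1,0,0],[-1,0,1,0,0],[-1,0,1,0,0]]';python3 -m jog '[[-1,0,1,0,0],[-1,0,1,0,0],[-0.5,0,0.1,0,0],[0,0,0,0,0]]'
python3 - <<'E'
from h import *
go(.4693,-.216,.098)
E
```

```text
time: 10.45
eef_pos: [0.4081, -0.1811, 0.1367]
eef_rot: [-0.0, 0.255, 0.967, -0.0]
wrist_force: [0.7, -0.6, -0.0]
finger_gap: -0.0
time: 10.85
eef_pos: [0.452, -0.2053, 0.0956]
eef_rot: [-0.001, 0.255, 0.967, 0.001]
wrist_force: [0.7, 0.6, 1.1]
finger_gap: -0.0001
t 10.85 pos [ 0.452  -0.2053  0.0956] yaw 150.4953490238432 tilt [-0.0008  0.0025 -1.    ] rows total [-1.0175 -0.0372 -0.1241] F [0.6557 0.6491 1.0552] gap -6.495114479688283e-05 q [ 1.0692  0.2775 -0.815   1.9164  0.23    1.0454  1.2123]
```

```bash
python3 -m jog '[[-0.4,0,-0.1,0,0],[-0.3,0,0,0,0],[-0.2,0,0,0,0],[0,0,0,0,0]]'
python3 - <<'E'
from h import *
go(.4693,-.216,.098)
E
```

```text
time: 11.25
eef_pos: [0.4679, -0.2151, 0.0989]
eef_rot: [0.0, 0.255, 0.967, -0.0]
wrist_force: [0.2, 0.6, 0.2]
finger_gap: 0.0
t 11.25 pos [ 0.4679 -0.2151  0.0989] yaw 150.46858026715267 tilt [ 0.0009 -0.0007 -1.    ] rows total [-0.0818 -0.0053  0.0426] F [0.1665 0.5863 0.2311] gap 4.5504929061982156e-05 q [ 1.0497  0.3131 -0.8034  1.8707  0.2569  1.0631  1.1998]
```

Needs 0.082 to reach the old contact, plus 0.05 (1 mm).

```bash
python3 -m jog '[[-0.07,0,0,0,0],[-0.06,0,0,0,0],[0,0,0,0,0],[0,0,0,0,0]]'
python3 - <<'E'
from h import *
go(.4693,-.216,.098)
cv2.imwrite("pics/side8.png",ctrl.grab_frame("side"))
head("pics/side8.png")
E
```

```text
time: 11.65
eef_pos: [0.4696, -0.216, 0.0983]
eef_rot: [-0.0, 0.255, 0.967, -0.0]
wrist_force: [-0.6, 1.3, -0.4]
finger_gap: -0.0
t 11.65 pos [ 0.4696 -0.216   0.0983] yaw 150.48340684528796 tilt [-0.0002 -0.0001 -1.    ] rows total [ 0.0132 -0.0075  0.0147] F [-0.553   1.2863 -0.418 ] gap -3.0218270459324815e-05 q [ 1.0468  0.3191 -0.8017  1.8655  0.2607  1.0651  1.198 ]
head [332.6716 215.791 ] [328 208  14  19 134] [ 0.461  -0.2649  0.1   ] phi 240.2508261012277 0.09781721967515866
```

```bash
python3 -m jog '[[-0.04,0,0,0,0],[0,0,0,0,0],[0,0,0,0,0]]'
python3 - <<'E'
from h import *
go(.4693,-.216,.098)
cv2.imwrite("pics/side9.png",ctrl.grab_frame("side"))
head("pics/side9.png")
E
```

```text
time: 12.0
eef_pos: [0.4702, -0.2164, 0.0983]
eef_rot: [-0.0, 0.255, 0.967, -0.0]
wrist_force: [-1.8, 1.3, 1.2]
finger_gap: -0.0003
t 12.0 pos [ 0.4702 -0.2164  0.0983] yaw 150.4818034232833 tilt [-0.0004 -0.     -1.    ] rows total [ 0.0516 -0.0041  0.013 ] F [-1.8448  1.3433  1.2031] gap -0.00026672714193349856 q [ 1.0458  0.321  -0.8011  1.8635  0.262   1.0659  1.1975]
head [331.9847 215.9618] [327 208  14  19 131] [ 0.4621 -0.2665  0.1   ] phi 241.28056498782928 0.09857916673298919
```

```bash
python3 -m jog '[[0.5,0,0,0,0],[1,0,0,0,0],[1,0,-1,0,0],[1,0,-1,0,0],[1,0,-1,0,0]]';python3 -m jog '[[1,0,-1,0,0],[0,0,-1,0,0],[0,0,-1,0,0],[0,0,-0.5,0,0],[0,0,0,0,0]]'
python3 - <<'E'
from h import *
for n in("top","side"): cv2.imwrite(f"pics/{n}10.png",ctrl.grab_frame(n))
head("pics/side10.png")
t=cv2.imread("pics/top10.png")
B=onz('top',(296.95,242.67),.138)
for ce,st in blobs(t,'blue',(285,215,365,315)):
    p=onz('top',ce,.116);d=p[:2]-B[:2];print('  ',ce,st,p,np.degrees(np.arctan2(d[1],d[0]))%360,np.hypot(*d))
go(.5095,-.180,.2)
s=cv2.imread("pics/side10.png")
cv2.imwrite("pics/c10.png",np.hstack([cv2.resize(t[220:300,280:360],(400,400),interpolation=cv2.INTER_CUBIC),cv2.resize(s[190:270,310:390],(400,400),interpolation=cv2.INTER_CUBIC)]))
E
```

```text
time: 12.55
eef_pos: [0.3912, -0.1713, 0.1586]
eef_rot: [0.0, 0.255, 0.967, 0.0]
wrist_force: [0.8, -0.3, 1.0]
finger_gap: 0.0
time: 13.05
eef_pos: [0.3752, -0.1624, 0.2291]
eef_rot: [0.001, 0.255, 0.967, -0.001]
wrist_force: [0.6, 1.4, 0.1]
finger_gap: 0.0002
head [331.8636 215.9697] [327 208  14  19 132] [ 0.4621 -0.2665  0.1   ] phi 241.28056498782928 0.09857916673298919
   [347.1385 270.6154] [340 264  15  14 130] [ 0.4617 -0.2699  0.116 ] 241.83959685441016 0.10014500714065333
t 13.15 pos [ 0.3744 -0.1621  0.2275] yaw 150.4749481039112 tilt [-0.0004  0.0002 -1.    ] rows total [-6.3173  2.5506  1.3718] F [ 0.1522 -0.1904  0.2002] gap -8.193695669729647e-05 q [ 1.2187 -0.1544 -0.8243  1.9538 -0.1176  1.2953  1.4879]
```

View pics/c10.png

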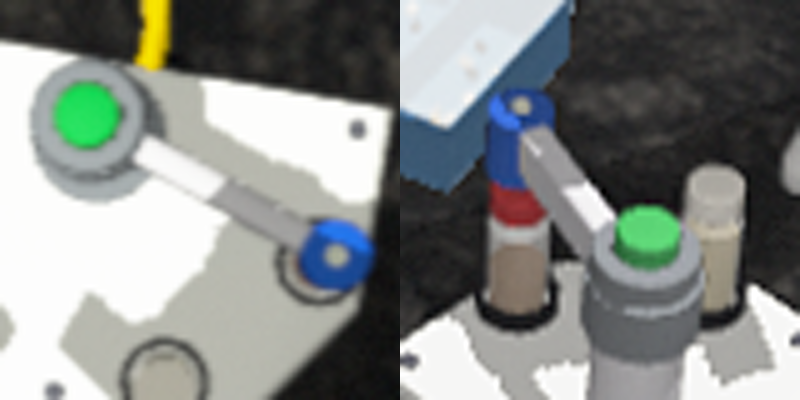

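The head is over the red cap in both views, 0.3–0.5° past the measured direction (under 1 mm). Next is the button.

```bash
python3 -m jog '[[-0.9,0.36,0,0,0],[-0.9,0.36,0,0,0],[-0.9,0.36,0,0,0],[-0.9,0.36,0,0,0],[-0.9,0.36,0,0,0]]';python3 -m jog '[[-0.9,0.36,0,0,0],[-0.9,0.36,0,0,0],[0,0,1,0,0],[0,0,1,0,0],[0,0,1,0,0]]';python3 -m jog '[[0,0,0.6,0,0],[0,0,0,0,0]]'
python3 - <<'E'
from h import *
go(.5095,-.180,.138)
cv2.imwrite("pics/side11.png",ctrl.grab_frame("side"))
s=cv2.imread("pics/side11.png")
cv2.imwrite("pics/c11.png",cv2.resize(s[170:290,300:420],(600,600),interpolation=cv2.INTER_CUBIC))
E
```

```text
time: 13.65
eef_pos: [0.4711, -0.175, 0.2268]
eef_rot: [-0.001, 0.255, 0.967, 0.001]
wrist_force: [-0.5, -0.3, -0.2]
finger_gap: 0.0
time: 14.15
eef_pos: [0.5088, -0.1798, 0.1659]
eef_rot: [-0.001, 0.254, 0.967, 0.001]
wrist_force: [-0.9, -1.2, -0.2]
finger_gap: -0.0001
time: 14.35
eef_pos: [0.508, -0.1799, 0.154]
eef_rot: [-0.002, 0.255, 0.967, 0.001]
wrist_force: [-0.3, -0.3, 0.2]
finger_gap: 0.0001
t 14.35 pos [ 0.508  -0.1799  0.154 ] yaw 150.50278236449205 tilt [-0.0032  0.0021 -1.    ] rows total [-0.0711  0.0343  0.8021] F [-0.2818 -0.2618  0.1755] gap 5.7360453166432886e-05 q [ 1.0214  0.3295 -0.8958  1.7487  0.2728  1.1989  1.1065]
```

View pics/c11.png

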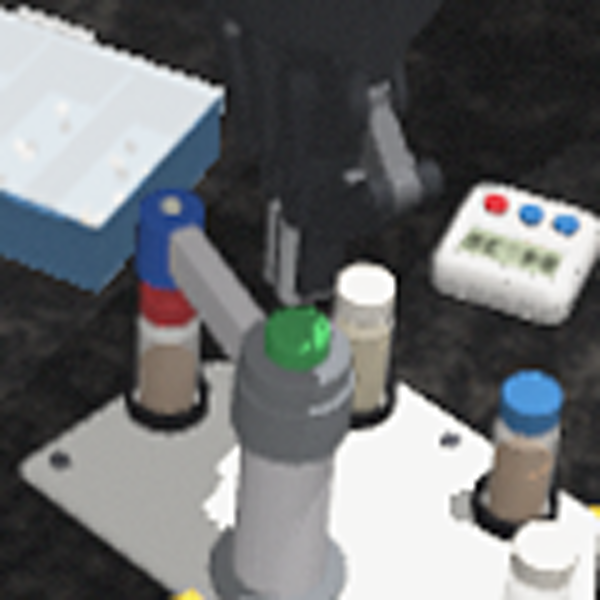

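The tip is just above the button in the side view. Pressing slowly.

```bash
python3 -m jog '[[0,0,0.4,0,0],[0,0,0.3,0,0],[0,0,0.2,0,0],[0,0,0.1,0,0],[0,0,0,0,0]]'
python3 -m jog '[[0,0,0.05,0,0],[0,0,0.05,0,0],[0,0,0,0,0]]'
python3 -c "
from h import *
go(.5095,-.180,.132)"
```

```text
time: 14.9
eef_pos: [0.5092, -0.1806, 0.1364]
eef_rot: [0.0, 0.255, 0.967, -0.0]
wrist_force: [-1.6, -0.2, 2.4]
finger_gap: -0.0
time: 15.2
eef_pos: [0.5092, -0.1806, 0.1344]
eef_rot: [0.0, 0.255, 0.967, -0.0]
wrist_force: [-2.0, -0.0, 3.8]
finger_gap: -0.0
t 15.2 pos [ 0.5092 -0.1806  0.1344] yaw 150.47101260113186 tilt [ 0.0001 -0.0002 -1.    ] rows total [0.001  0.0319 0.1205] F [-2.0177 -0.0006  3.7733] gap -1.3008785682079993e-05 q [ 1.0102  0.3514 -0.8862  1.77    0.2954  1.1601  1.0896]
```

```bash
python3 -m jog '[[0,0,0.06,0,0],[0,0,0.06,0,0],[0,0,0.05,0,0],[0,0,0,0,0]]'
python3 -m jog '[[0,0,0.05,0,0],[0,0,0,0,0],[0,0,0,0,0]]'
python3 - <<'E'
from h import *
go(.5095,-.180,.132)
E
```

```text
time: 15.6
eef_pos: [0.5093, -0.1806, 0.132]
eef_rot: [0.0, 0.255, 0.967, -0.0]
wrist_force: [-8.5, -0.1, 16.5]
finger_gap: 0.0001
time: 15.9
eef_pos: [0.5094, -0.1806, 0.1318]
eef_rot: [0.0, 0.255, 0.967, -0.001]
wrist_force: [-10.8, 2.0, 24.6]
finger_gap: -0.0003
t 15.9 pos [ 0.5094 -0.1806  0.1318] yaw 150.4719772743396 tilt [ 0.0001 -0.0015 -1.    ] rows total [ 0.0103  0.0288 -0.0096] F [-10.7872   2.0093  24.6143] gap -0.0003197720160571264 q [ 1.0078  0.3546 -0.8849  1.7725  0.2997  1.1555  1.086 ]
```

Bottomed: z stopped at 0.132 while the force rose well above 5 N. Releasing straight up.

```bash
python3 -m jog '[[0,0,-0.2,0,0],[0,0,-0.4,0,0],[0,0,-1,0,0],[0,0,-1,0,0],[0,0,-1,0,0]]'
python3 -m jog '[[0,0,-1,0,0],[0.9,-0.3,0,0,0],[1,-0.36,0,0,0],[1,-0.36,0,0,0],[1,-0.36,0,0,0]]'
python3 -m jog '[[1,-0.36,0,0,0],[1,-0.36,0,0,0],[1,-0.36,0,0,0],[0,0,0,0,0]]'
python3 - <<'E'
from h import *
for n in("top","side"): cv2.imwrite(f"pics/{n}12.png",ctrl.grab_frame(n))
head("pics/side12.png")
t=cv2.imread("pics/top12.png")
B=onz('top',(296.95,242.67),.138)
for ce,st in blobs(t,'blue',(305,215,365,315)):
    p=onz('top',ce,.116);d=p[:2]-B[:2];print('  ',ce,st,p,np.degrees(np.arctan2(d[1],d[0]))%360,np.hypot(*d))
for ce,st in blobs(t,'green',(280,215,365,315)):print('green',ce,st)
s=cv2.imread("pics/side12.png")
print('g',[c for c,_ in blobs(s,'green',(340,220,380,250))])
go(.51,-.18,.2)
cv2.imwrite("pics/c12.png",np.hstack([cv2.resize(t[180:320,235:375],(400,400),interpolation=cv2.INTER_CUBIC),cv2.resize(s[190:350,290:450],(400,400),interpolation=cv2.INTER_CUBIC)]))
E
```

```text
time: 16.4
eef_pos: [0.5092, -0.1802, 0.2026]
eef_rot: [-0.0, 0.255, 0.967, 0.0]
wrist_force: [0.0, -0.4, -0.5]
finger_gap: -0.0003
time: 16.9
eef_pos: [0.427, -0.1657, 0.2217]
eef_rot: [0.0, 0.255, 0.967, 0.0]
wrist_force: [0.2, -0.0, 0.8]
finger_gap: 0.0004
time: 17.3
eef_pos: [0.3631, -0.1553, 0.2219]
eef_rot: [-0.0, 0.255, 0.967, -0.001]
wrist_force: [0.4, 0.6, -0.5]
finger_gap: -0.0001
head [331.9496 215.4892] [327 207  14  20 139] [ 0.4609 -0.2673  0.1   ] phi 240.91379465442242 0.09990537763004739
   [347.2879 270.8712] [340 264  15  14 132] [ 0.4612 -0.2702  0.116 ] 241.6856997182316 0.10059193082924552
green [296.9545 242.6667] [291 237  13  13 132]
g [array([358.8258, 236.5682])]
t 17.4 pos [ 0.3651 -0.1554  0.2222] yaw 150.45685174485303 tilt [ 0.0006 -0.0015 -1.    ] rows total [-6.9093  2.5063  1.1143] F [ 0.5936 -0.6504 -0.7036] gap -0.0004253074563608507 q [ 1.2643 -0.1946 -0.8552  1.9848 -0.1515  1.2874  1.5163]
```

View pics/c12.png

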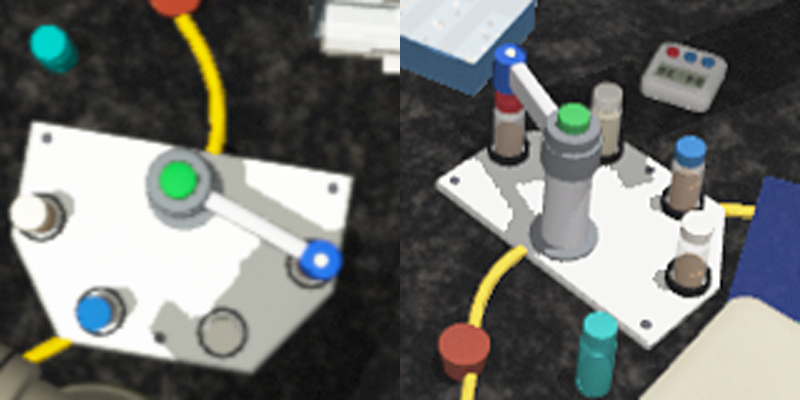

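All four vials are standing, the button is back up (pixel unchanged), the head is over red and the robot is clear.

```bash
python3 -c "
from workcell import ctrl
print(ctrl.hand_in())"
```

```text
the job is handed in; nothing more can be done
None
```

The reading head is over the red-capped vial (nest_3), and the green button was pressed after that and has come back up. I handed the job in at about 17.4 s of the 42 s allowed.

- **Pushing the arm:** I pushed the bar round with the closed fingertip, without gripping it. The first push ended about 1° short, so I went back and nudged it about 1° further.
- **Pressing the button:** The fingertip stopped at 132 mm, the button's bottom position, with 25 N on the wrist. That is well above the 5 N spring, so the button was fully down.
- **Head position:** In the last pictures the top camera puts the head at 241.7° and the red vial at 241.3°; the side camera gives 240.9° and 241.0°. The cameras disagree by a few tenths of a degree, so the head is within about 1 mm of centre.
- **Everything else:** All four vials stand in their nests, and the button sits at the same pixels as before the press. The stopper and the look-alikes showed no movement. I did not re-measure the amber bottle at the end. The robot was touching nothing at hand-in.

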